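Hold the lighter ready over the free burner of the camp stove

ROBOT

A 6-joint arm with a two-finger parallel gripper is mounted at the origin on the work surface. World frame = base frame: x ahead of the robot, y to its left, z up, the work surface at z = 0. Lengths are in m, angles in rad, forces in N, time in s.
With the tool pointing down it reaches from about 0.35 to 0.775 m from the base axis. Payload 5.5 kg.
Tool frame: the origin (TCP) lies at the very end of the fingers, on their centre line; the grasp point (between the pads) lies 19 mm behind it; z points along the fingers, y is the direction in which the jaws open and shut (so a half turn about z gives the same grasp; the last joint's range is limited). The gripper opens to 85 mm and grips with 20 to 120 N. Pads are 22 mm wide; open, the fingers measure 114 mm over their backs; the gripper's body (76 mm by 85 mm) begins 54 mm behind the grasp point. The pads swing forward as they close: fully open they stand 13 mm farther back than shut.
Start: joints at [-1.342, 0.313, 0.046, 1.304, 0, 1.431], TCP at [0.207, -0.536, 0.231] pointing down, gripper open.
Joint ranges: [-2.76, 2.76], [-0.86, 1.69], [-1.03, 1.26], [-2.2, 2.34], [-1.47, 1.5], [-3.14, 3.14]. Speed limits (rad/s): [2.57, 2.57, 3.14, 3.14, 3.14, 3.14].

INTERFACE

Orientations are given as a unit quaternion [x, y, z, w].
In Python, from bench import * gives the robot as it stands.
- The arm moves only by the tool servo_tool, never from a script. Its argument "moves" is a list of rows, each a list of 4 numbers: the shift along the tool's x, y, z in m, then the turn about the tool's z in rad. In form: [[x, y, z, twist], ...]. A call has 1 to 12 rows; each row is the pose to reach, as a shift and turn from the pose commanded when the call began, along the tool's axes at that moment; what a row does not reach only later rows make up. A row lasts 1/10 s, in which the tool goes at most 50 mm and 8.59 degrees, less where a joint would pass 70% of its speed; a pose out of reach is approached as far as the arm can. A call with a gripper value outside its range is refused whole. "claw" is the opening, from 0 (shut) to 1 (fully open), set as the call begins (left out, the last holds). The fingers move at their own pace and stop on an object; "newtons" is the grip in N (left out, the last holds). Time passes only in rows, so rows that repeat a pose let the fingers close. It gives the time, the measured TCP pose, the force and the opening at its end, in the units of the state.
- observe(): the state, without advancing time (a new reading comes with each control period).
- camera(name): name is "side" or "top"; returns a dict with "frame" (420x560x3 uint8, red, green, blue), "z_map" (420x560 float32, m along the optical axis (not along the pixel's ray), 0 where there is no reading), "camera_matrix" (3x3 intrinsics, pixels), "pose" (4x4, takes a point from camera to world coordinates). Camera axes: x right, y down, z forward; pixel columns grow to the right and rows downward; lengths in m; the calibration is good to about 2 mm. A picture is of the moment at which its call begins.
- finish_job(): hands the job in, once; it reports no verdict.
The state is a dict: "t": time; "joint_pos": joint angles; "joint_vel": joint speeds; "joint_efforts": joint torques, N m; "position": TCP position; "ee_rot": TCP orientation; "wrist_force": force on the tool from outside, world axes, zero at the start; "wrist_torque": the same for the moment, N m; "gripper_width": opening from 0.0 (shut) to 1.0 (fully open).
Only numpy, scipy, OpenCV 4.12 (cv2) and the standard library are available. Lean on these libraries where they do the work, as an engineer would, in place of code of your own. Each camera call takes 0.05 s, during which the arm holds its last target.

TASK

We are about to light the free burner of the camp stove: the one with only the empty pot ring over it, not the one under the kettle. Draw the long-nosed lighter out of the utensil rack, carry it across to the stove, clear of the windscreen and the kettle, and lower its nozzle straight down through the middle of the pot ring, between the grate bars, until the tip hovers about 1 cm above the middle of the burner, and finish there, still holding it upright and motionless and touching nothing with it, ready for me to open the gas. Do not knock the stove on the way, and leave the kettle, the ring and the other utensils where they are.

Things in the scene. Friction and masses are not known exactly. Their poses are not given: they have to be found in the camera images.
- lighter: Long-nosed lighter standing nozzle down in one of the rack's holes. Origin at the nozzle tip, z up along it. Steel nozzle 10 mm thick from z = 0 to 80 mm, then a black rectangular handle from z = 80 to 180, 28 mm along x, 20 mm along y, its underside resting on the rack; trigger guard on the +x face, z = 90 to 125. Grip across the y faces near z = 140. Loose, 50 to 90 g.
- rack: Fixed plywood utensil rack, 220 mm along its x, 75 mm along y, 95 mm high; origin under its centre on the table. Top board 12 mm thick with three 14 mm holes at x = -75, 0 and 75 mm; which utensil is in which hole varies. The lighter's tip is clear of the board once lifted 80 mm.
- skewer: Bystander in the rack: a toasting skewer with a round, waisted wooden handle 24 mm thick and 72 mm tall above the board, steel rod down in the hole. Origin at the lower end of the rod, z up.
- thermometer: Bystander in the rack: a dial thermometer, 48 mm round dial lying face up 20 mm above the board, stem down in the hole. Origin at the lower end of the stem, z up.
- stove: Fixed aluminium two-burner box stove on a black tray 340 x 600 x 8 mm; origin under the tray's centre on the table, z up, knobs on its -x side (reaching x = -167 mm), long side along y. Box 290 mm in x, 520 mm in y, open on top, rim at z = 88 mm.
- grate (a point): Centre of the stove's grate at the top of its bars, z = 89 mm. Ten 6 mm bars run along the stove's x, 45 mm apart, at y = -202.5 to 202.5 mm; each burner's centre lies midway between two bars (39 mm clear gap). Two 6 mm rods run along y under the bars at x = -95 and 95 mm.
- screen (a point): Middle of the top edge of the back panel of the stove's windscreen (stove x = 147, y = 0, z = 165 mm). The thin sheet screen runs along the whole back and up both sides (y = -262 and 262 mm, from x = -75 mm to the back), all to the same height of 165 mm above the table; the front is open.
- burner_left (a point): Middle of the flat top of the left-hand burner (stove x = 0, y = 135 mm, z = 60 mm, that is 29 mm below the top of the bars). The burner's brass cap is 50 mm in diameter on a dark 68 mm bowl.
- burner_right (a point): The same for the right-hand burner (stove x = 0, y = -135 mm, z = 60 mm).
- kettle: Bystander and obstacle: low steel camp kettle standing on the grate over one of the two burners (which one varies), 150 mm in diameter, spout reaching 113 mm from its axis, 87 mm high with its knob, so its top is 176 mm above the table. Origin at the centre of its base, z up. 0.6 kg.
- pot_ring: Loose steel wire ring lying on the grate over the other, free burner: 122 mm in outer diameter, 6 mm thick (top 95 mm above the table), with four short arms pointing inward that leave a clear opening 62 mm in diameter. Origin at the centre of its underside, z up. 0.12 kg.
Not all that is in view belongs to the job. What is shaped like the lighter but purple is not meant.

How it is judged:
By the outcome, as a careful person would: the job done as asked, in the order asked, and still so for the second after the job is handed in, while the arm keeps its last pose, push and grip.
It also fails if it takes over 40 s, if anything falls off the work surface, if the arm or the gripper's body presses on something with over 40 N, if the wrist force passes 120 N, or if a joint passes its speed limit or range.

## Working session

There is one attempt and no reset: what is moved stays moved. The work goes in short steps, Python scripts to look and compute and a tool call to move; the robot and the scene stay as the last step left them, time stands still between calls to the robot, and variables do not carry over. Pictures are saved under pics/ and viewed, and the job is handed in when it is done.

Besides the shell and the picture viewer there is one more tool, called after "Emit:" by a JSON object that holds its "method" and its "body". servo_tool: Moves the arm, as the interface text tells. Its arguments: {"type":"object","properties":{"moves":{"type":"array","items":{"type":"array","items":{"type":"number"}}},"claw":{"type":"number"},"newtons":{"type":"number"}},"required":["moves"]}

```bash
mkdir -p pics; ls
python3 - <<'E'
from bench import *
import cv2, numpy as np
s=observe(); print({k:np.round(v,3) for k,v in s.items()})
for n in ("side","top"):
    c=camera(n); cv2.imwrite(f"pics/{n}0.png",cv2.cvtColor(c["frame"],cv2.COLOR_RGB2BGR))
    print(n,np.round(c["camera_matrix"],1).tolist(),np.round(c["pose"],3).tolist())
    np.savez(f"{n}0.npz",**c)
E
```

```text
pics
{'t': np.float64(0.0), 'joint_pos': array([-1.342,  0.314,  0.045,  1.304,  0.   ,  1.431]), 'joint_vel': array([-0.001,  0.   , -0.   , -0.001,  0.002,  0.001]), 'joint_efforts': array([ 1.0000e-03, -4.8063e+01,  2.9853e+01,  1.9000e-02, -0.0000e+00,
       -0.0000e+00]), 'position': array([ 0.207, -0.536,  0.23 ]), 'ee_rot': array([ 0.983,  0.183, -0.   , -0.001]), 'wrist_force': array([-0.23 ,  0.285, -0.146]), 'wrist_torque': array([0.014, 0.013, 0.049]), 'gripper_width': np.float64(1.003)}
side [[381.9, 0.0, 281.1], [0.0, 381.9, 204.5], [0.0, 0.0, 1.0]] [[-0.879, -0.368, 0.302, 0.256], [-0.476, 0.671, -0.568, 0.596], [0.006, -0.643, -0.766, 0.831], [0.0, 0.0, 0.0, 1.0]]
top [[546.9, 0.0, 273.6], [0.0, 546.9, 212.7], [0.0, 0.0, 1.0]] [[-0.004, -0.999, 0.053, 0.442], [-1.0, 0.003, -0.021, 0.077], [0.021, -0.053, -0.998, 1.382], [0.0, 0.0, 0.0, 1.0]]
```

View pics/side0.png

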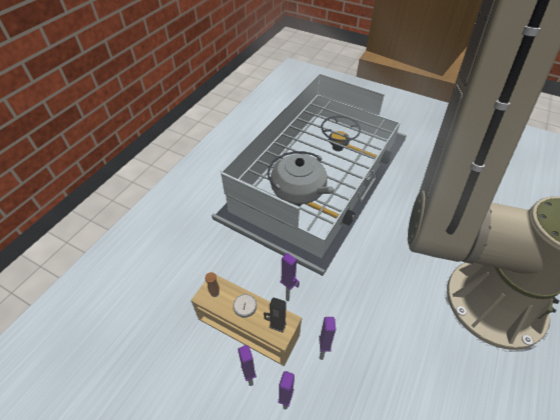

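View pics/top0.png

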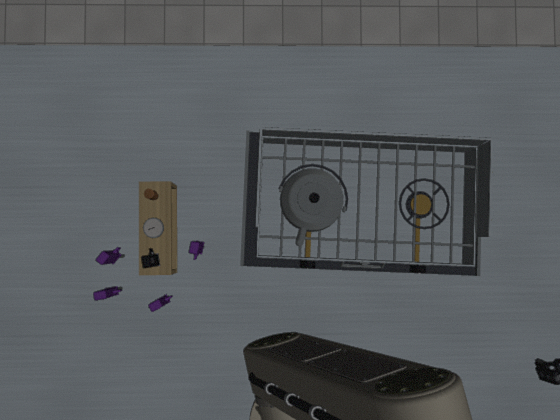

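The lighter (black) is in the rack hole nearest the robot: top (150,259), side (278,312). The kettle is over the left burner at top (314,198). The free ring is over the right burner at top (424,204). Four purple decoys stand around the rack. Next I'll measure.

```bash
cat > h.py <<'E'
import numpy as np, cv2
def load(n): return dict(np.load(n+".npz"))
def pts(c):
    z=c["z_map"].astype(float); v,u=np.indices(z.shape); K=c["camera_matrix"]
    P=np.stack([(u-K[0,2])/K[0,0]*z,(v-K[1,2])/K[1,1]*z,z],-1)
    W=P@c["pose"][:3,:3].T+c["pose"][:3,3]; W[z==0]=np.nan; return W
def ray(c,u,v,h):
    K=c["camera_matrix"]; d=c["pose"][:3,:3]@np.array([(u-K[0,2])/K[0,0],(v-K[1,2])/K[1,1],1]); o=c["pose"][:3,3]
    return o+d*(h-o[2])/d[2]
E
python3 - <<'E'
from h import *
np.set_printoptions(precision=4,suppress=True)
for n in ("side0","top0"):
    c=load(n); W=pts(c); f=c["frame"]; hsv=cv2.cvtColor(f,cv2.COLOR_RGB2HSV)
    X,Y,Z=W[...,0],W[...,1],W[...,2]
    # rack region
    reg=(Y>0.2)&(Y<0.6)&(X>0.1)&(X<0.75)
    print(n,"table z",np.nanmedian(Z[(Y>0.2)&(Y<.6)&(X>.2)&(X<.7)]))
    bl=reg&(hsv[...,2]<60)&(Z>0.1)
    q=W[bl]; print("black",len(q), q.min(0),q.max(0))
    t=q[q[:,2]>q[:,2].max()-0.006]; print(" top face",len(t),t.mean(0)); 
    if len(t)>4: print(cv2.minAreaRect((t[:,:2]*1000).astype(np.float32)))
    br=reg&(hsv[...,0]>8)&(hsv[...,0]<28)&(hsv[...,1]>60)&(abs(Z-0.095)<.006)
    q=W[br]; print("rack top",len(q),np.median(q[:,2]),cv2.minAreaRect((q[:,:2]*1000).astype(np.float32)))
    pu=((hsv[...,0]>125)&(hsv[...,0]<160)&(hsv[...,1]>80)).astype(np.uint8)
    k,l,st,ce=cv2.connectedComponentsWithStats(pu)
    for i in range(1,k):
        if st[i,4]>20:
            q=W[l==i]; print("purple",ce[i],st[i,4],np.nanmin(q,0),np.nanmax(q,0))
    yl=(Y<0.2)&(Z>0.05)&(Z<.066)&(hsv[...,0]>10)&(hsv[...,0]<30)&(hsv[...,1]>90)
    k,l,st,ce=cv2.connectedComponentsWithStats(yl.astype(np.uint8))
    for i in range(1,k):
        if st[i,4]>15:
            q=W[l==i]; print("brass",ce[i],st[i],np.nanmean(q,0))
for n,b,sc in(("top0",(60,160,240,330),4),("top0",(230,120,500,290),3),("side0",(180,240,350,415),4)):
    f=load(n)["frame"][b[1]:b[3],b[0]:b[2],::-1]
    cv2.imwrite(f"pics/c_{n}_{b[0]}.png",cv2.resize(f,None,fx=sc if f.shape[1]*sc<800 else 2.9,fy=sc if f.shape[1]*sc<800 else 2.9,interpolation=cv2.INTER_CUBIC)[:600])
E
```

```text
side0 table z 0.0009422260206212729
black 354 [0.3875 0.3221 0.1008] [0.427  0.3413 0.1974]
 top face 115 [0.401  0.3317 0.1949]
((400.7366638183594, 330.80267333984375), (25.625076293945312, 16.437124252319336), 7.645948886871338)
rack top 2696 0.09541081577820038 ((477.3724060058594, 330.1614990234375), (220.9275665283203, 76.40570831298828), 0.7762340903282166)
purple [289.0781 269.3544] 333 [0.4056 0.2195 0.0833] [0.4466 0.2417 0.1837]
purple [329.2143 324.    ] 154 [0.2951 0.2988 0.1713] [0.3186 0.3271 0.1833]
purple [245.1413 354.163 ] 184 [0.3963 0.4156 0.1607] [0.4237 0.4424 0.1827]
purple [286.4756 381.5378] 225 [0.318  0.4194 0.1188] [0.3397 0.447  0.1827]
purple [249.6897 376.5172] 29 [0.3939 0.4293 0.082 ] [0.4067 0.4436 0.1198]
purple [283.5417 402.8333] 24 [0.3184 0.4435 0.0828] [0.3367 0.4477 0.0987]
brass [418.9892  32.7378] [371  19 105  28 370] [ 0.502  -1.1026  0.0582]
brass [337.4107 136.1786] [331 133  15   7  56] [ 0.5379 -0.3033  0.0604]
top0 table z -0.0005276727312639728
black 607 [0.3035 0.2166 0.1001] [0.5599 0.4406 0.199 ]
 top face 61 [0.4022 0.3284 0.1951]
((401.70855712890625, 328.2050476074219), (26.64963722229004, 18.277450561523438), 14.603063583374023)
rack top 2162 0.09401821167789504 ((476.23406982421875, 329.3333740234375), (217.15733337402344, 75.46162414550781), 0.4876026511192322)
purple [196.0395 248.1808] 177 [0.4034 0.2166 0.0812] [0.4447 0.2381 0.1849]
purple [108.3962 256.4846] 260 [0.394  0.4081 0.0804] [0.4318 0.4399 0.1858]
purple [105.9395 292.9581] 215 [0.3191 0.4028 0.0809] [0.3405 0.444  0.1836]
purple [159.0787 302.6404] 178 [0.2931 0.2869 0.0805] [0.3194 0.3247 0.1865]
brass [422.3696 204.2724] [416 194  15  21 257] [ 0.532  -0.3134  0.0583]
brass [411.8889 203.    ] [411 198   3  12  27] [ 0.5352 -0.2877  0.0584]
```

View pics/c_top0_60.png

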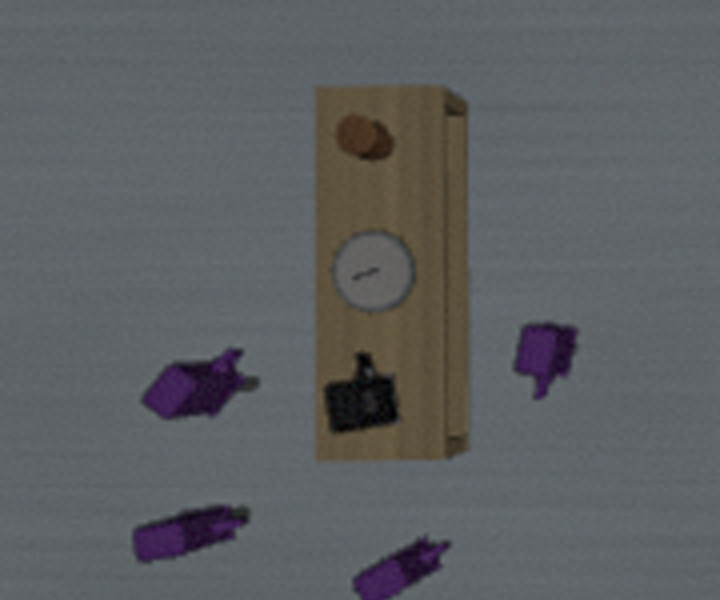

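View pics/c_side0_180.png

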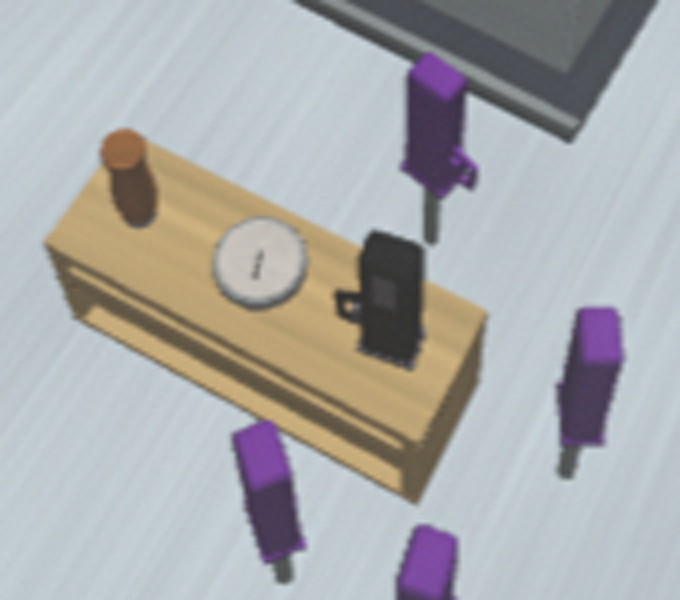

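View pics/c_top0_230.png

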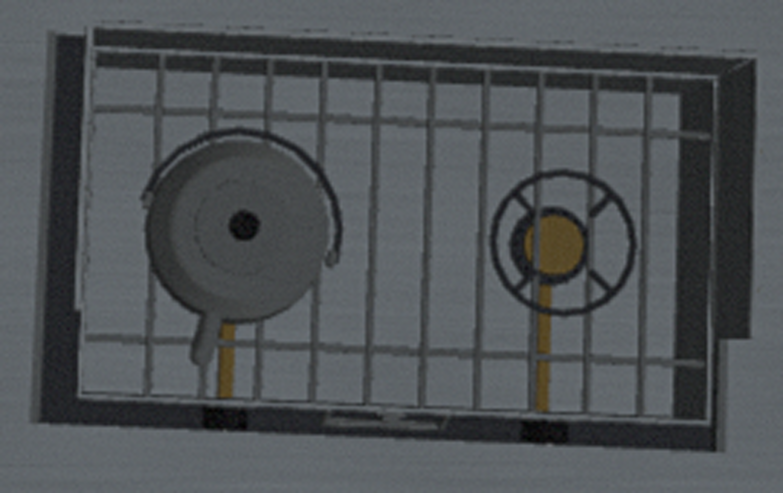

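Run:
```python
from h import *
np.set_printoptions(precision=4,suppress=True)
c=load("top0"); W=pts(c); f=c["frame"]; hsv=cv2.cvtColor(f,cv2.COLOR_RGB2HSV); Z=W[...,2]
# brass cap (right)
m=(hsv[...,0]>10)&(hsv[...,0]<30)&(hsv[...,1]>90)
m[:, :400]=0; m[:,445:]=0; m[:190]=0; m[218:]=0
v,u=np.nonzero(m); P=np.array([ray(c,a,b,.06)[:2] for a,b in zip(u,v)]); print("brass bbox",P.min(0),P.max(0),cv2.minEnclosingCircle((P*1000).astype(np.float32)))
# depth-based: grate bars, ring, screen
X,Y=W[...,0],W[...,1]
st=(Y<0.16)&(Y>-.5)&(X>.33)&(X<.75)
r=st&(Z>.0905)&(Z<.099)&(Y<-.2)&(X<.63)&(X>.44)
print("ring",r.sum(), cv2.minEnclosingCircle((W[r][:,:2]*1000).astype(np.float32)))
g=cv2.inRange(hsv,(0,0,0),(180,255,62))
cv2.imwrite("pics/g.png",cv2.resize(g[120:290,230:500],None,fx=2.8,fy=2.8))
sc=st&(Z>.155)&(Z<.17)&(X>.6); q=W[sc][:,:2]; print("screen back",len(q),q.min(0),q.max(0))
if len(q)>5: print(cv2.fitLine((q*1000).astype(np.float32),cv2.DIST_HUBER,0,.01,.01).ravel())
tr=st&(Z>.004)&(Z<.013); q=W[tr][:,:2]; print("tray",len(q),cv2.minAreaRect((q*1000).astype(np.float32)))
k=st&(Z>.172)&(Y>-.1)&(Y<.1)&(X<.62); q=W[k]; print("kettle knob",len(q),q.mean(0))
# lighter yaw
for n in("side0","top0"):
    c=load(n);W=pts(c);Z=W[...,2];h=cv2.cvtColor(c["frame"],cv2.COLOR_RGB2HSV)
    b=(abs(W[...,0]-.402)<.03)&(abs(W[...,1]-.33)<.025)&(abs(Z-.195)<.004)
    q=W[b][:,:2]; print(n,len(q),q.mean(0),cv2.minAreaRect((q*1000).astype(np.float32)))
    b=(abs(W[...,0]-.402)<.03)&(abs(W[...,1]-.33)<.025)&(Z>.14)&(Z<.19)
    q=W[b][:,:2]; print(' sides',len(q),cv2.minAreaRect((q*1000).astype(np.float32)))
```

```text
brass bbox [ 0.5082 -0.3318] [ 0.557  -0.2849] ((532.6953735351562, -308.2284240722656), 25.31968116760254)
ring 605 ((544.8409423828125, -322.7552185058594), 141.14285278320312)
screen back 863 [ 0.6002 -0.4452] [0.7013 0.0864]
[   0.0468    0.9989  684.6414 -180.9697]
tray 14017 ((539.4662475585938, -170.16098022460938), (419.0233154296875, 657.4376220703125), 0.1148267462849617)
kettle knob 75 [ 0.5407 -0.0366  0.1749]
side0 157 [0.4015 0.3304] ((401.9390563964844, 329.6283264160156), (27.4857177734375, 19.17779541015625), 8.845797538757324)
 sides 184 ((397.3506774902344, 335.4866943359375), (30.124679565429688, 13.252531051635742), 38.068355560302734)
top0 92 [0.4019 0.3286] ((402.07794189453125, 327.9525146484375), (26.73382568359375, 20.242996215820312), 7.436367511749268)
 sides 71 ((403.9623107910156, 325.7320251464844), (23.8533935546875, 24.964027404785156), 66.94905853271484)
```

Emit:
{"method": "servo_tool", "body": {"moves": [[0, 0, -0.05, -0.15], [0, 0, -0.1, -0.3], [0, 0, -0.12, -0.45], [0, 0, -0.12, -0.6], [0, 0, -0.12, -0.75], [0, 0, -0.12, -0.9], [0, 0, -0.12, -1.05], [0, 0, -0.12, -1.2], [0, 0, -0.12, -1.35], [0, 0, -0.12, -1.45], [0, 0, -0.12, -1.5], [0, 0, -0.12, -1.5]]}}

```text
t: 1.3
position: [0.2072, -0.5362, 0.3508]
ee_rot: [0.594, 0.804, 0.0, -0.0]
wrist_force: [-0.2, -0.2, -0.2]
gripper_width: 1.0
```

Emit:
{"method": "servo_tool", "body": {"moves": [[0.035, 0.036, 0, -0.12], [0.07, 0.072, 0, -0.24], [0.105, 0.108, 0, -0.36], [0.14, 0.144, 0, -0.48], [0.175, 0.18, 0, -0.6], [0.21, 0.216, 0, -0.72], [0.245, 0.252, 0, -0.84], [0.28, 0.288, 0, -0.96], [0.315, 0.324, 0, -1.08], [0.35, 0.36, 0, -1.2], [0.385, 0.396, 0, -1.32], [0.42, 0.432, 0, -1.42]]}}

```text
t: 2.5
position: [0.4962, -0.0082, 0.3513]
ee_rot: [-0.075, 0.997, -0.0, 0.0]
wrist_force: [0.3, -0.9, 0.6]
gripper_width: 1.001
```

Run:
```python
from bench import *
import numpy as np
s=observe(); print(s['t'],np.round(s['joint_pos'],3),np.round(s['position'],4),np.round(s['ee_rot'],4))
```

```text
2.5 [-0.178  0.153  0.13   1.548 -0.    -0.329] [ 0.4962 -0.0082  0.3513] [-7.510e-02  9.972e-01 -2.000e-04  1.000e-04]
```

View pics/g.png

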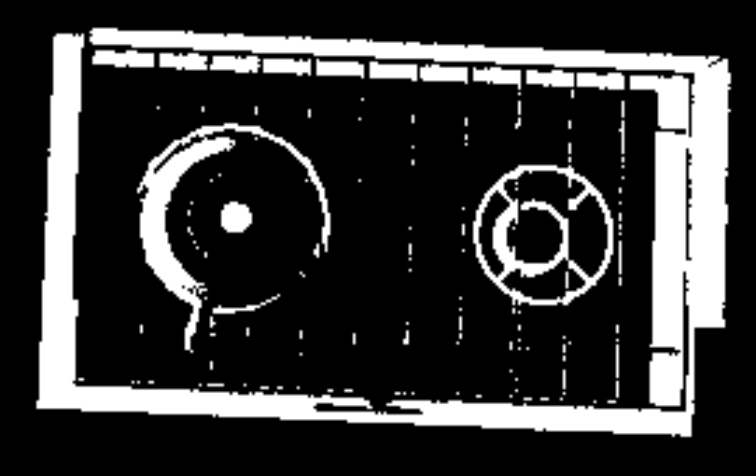

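Emit:
{"method": "servo_tool", "body": {"moves": [[0.005, 0.04, 0, 0], [0.01, 0.08, 0, 0], [0.015, 0.12, 0, 0], [0.02, 0.16, 0, 0], [0.025, 0.2, 0, 0], [0.03, 0.24, 0, 0], [0.035, 0.28, 0, 0], [0.04, 0.31, 0, 0], [0.0425, 0.335, 0, 0], [0.0425, 0.348, 0, 0], [0.0425, 0.348, 0, 0], [0.0425, 0.348, 0, 0]]}}

```text
t: 3.7
position: [0.4028, 0.3272, 0.351]
ee_rot: [-0.073, 0.997, -0.0, -0.0]
wrist_force: [0.4, 0.8, -0.0]
gripper_width: 0.999
```

Run:
```python
from bench import *
from h import *
s=observe(); print(s['t'],np.round(s['joint_pos'],3),np.round(s['position'],4),np.round(s['ee_rot'],4))
c=camera("side"); np.savez("side1.npz",**c)
cv2.imwrite("pics/side1.png",c["frame"][...,::-1])
c=camera("top"); np.savez("top1.npz",**c)
hsv=cv2.cvtColor(c["frame"],cv2.COLOR_RGB2HSV)
g=cv2.inRange(hsv,(0,0,0),(180,255,62))
g[:,:395]=0;g[:,455:]=0;g[:170]=0;g[235:]=0
cs,_=cv2.findContours(g,cv2.RETR_EXTERNAL,cv2.CHAIN_APPROX_NONE)
for k in cs:
    if len(k)>60:
        print(cv2.boundingRect(k)); P=np.array([ray(c,a,b,.092)[:2]*1000 for a,b in k[:,0]]).astype(np.float32)
        print(cv2.minEnclosingCircle(P), cv2.fitEllipse(P))
```

```text
3.7 [ 5.280e-01  2.000e-01  1.870e-01  1.559e+00 -1.000e-03  3.810e-01] [0.4028 0.3272 0.351 ] [-7.330e-02  9.973e-01 -4.000e-04 -2.000e-04]
(399, 179, 50, 52)
((529.365234375, -305.01953125), 65.65601348876953) ((531.5661010742188, -306.4271240234375), (117.46308898925781, 120.21682739257812), 70.23878479003906)
```

View pics/side1.png

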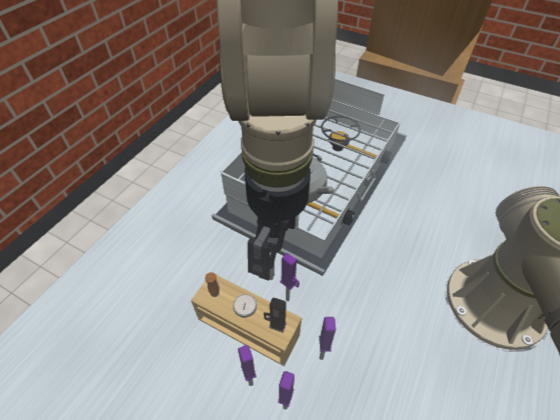

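Emit:
{"method": "servo_tool", "body": {"moves": [[0, 0.001, 0.04, 0], [0, 0.001, 0.08, 0], [0, 0.001, 0.11, 0], [0, 0.001, 0.125, 0], [0, 0.001, 0.125, 0], [0, 0.001, 0.125, 0]]}}

```text
t: 4.4
position: [0.403, 0.328, 0.2269]
ee_rot: [-0.073, 0.997, -0.0, 0.0]
wrist_force: [-0.9, -0.2, 0.8]
gripper_width: 0.997
```

Run:
```python
from bench import *
from h import *
s=observe(); print(s['t'],np.round(s['position'],4),np.round(s['ee_rot'],4))
c=camera("side"); cv2.imwrite("pics/side2.png",cv2.resize(c["frame"][200:410,150:380,::-1],None,fx=2.8,fy=2.8,interpolation=cv2.INTER_CUBIC))
```

```text
4.4 [0.403  0.328  0.2269] [-7.280e-02  9.973e-01 -1.000e-04  2.000e-04]
```

View pics/side2.png

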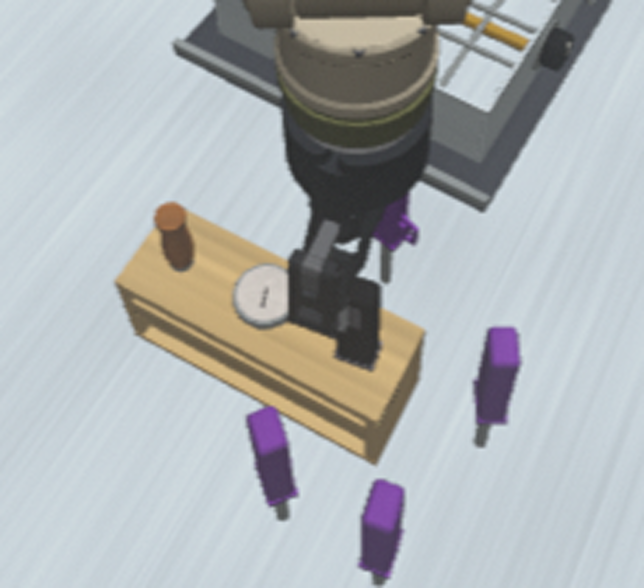

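Emit:
{"method": "servo_tool", "body": {"moves": [[0.001, 0.001, 0.03, 0], [0.001, 0.001, 0.06, 0], [0.001, 0.001, 0.085, 0], [0.001, 0.001, 0.091, 0], [0.001, 0.001, 0.091, 0], [0.001, 0.001, 0.091, 0]]}}

```text
t: 5.05
position: [0.4025, 0.3302, 0.1371]
ee_rot: [-0.073, 0.997, 0.001, 0.001]
wrist_force: [-0.9, -0.5, 0.1]
gripper_width: 1.002
```

Emit:
{"method": "servo_tool", "body": {"moves": [[0, 0, 0, 0], [0, 0, 0, 0], [0, 0, 0, 0], [0, 0, 0, 0], [0, 0, 0, 0], [0, 0, 0, 0], [0, 0, 0, 0], [0, 0, 0, 0], [0, 0, 0, 0], [0, 0, 0, 0]], "claw": 0.1, "newtons": 40}}

```text
t: 6.05
position: [0.4015, 0.3297, 0.1355]
ee_rot: [-0.074, 0.997, 0.0, 0.0]
wrist_force: [-0.1, -0.8, 4.2]
gripper_width: 0.231
```

Run:
```python
from bench import *
from h import *
s=observe(); print(s['t'],np.round(s['position'],4),np.round(s['ee_rot'],4),s['gripper_width'],s['wrist_force'])
c=camera("side"); cv2.imwrite("pics/side3.png",cv2.resize(c["frame"][200:410,150:380,::-1],None,fx=2.8,fy=2.8,interpolation=cv2.INTER_CUBIC))
```

```text
6.05 [0.4015 0.3297 0.1355] [-7.360e-02  9.973e-01  1.000e-04  2.000e-04] 0.23149604768127047 [-0.06435314 -0.75533026  4.24867256]
```

View pics/side3.png

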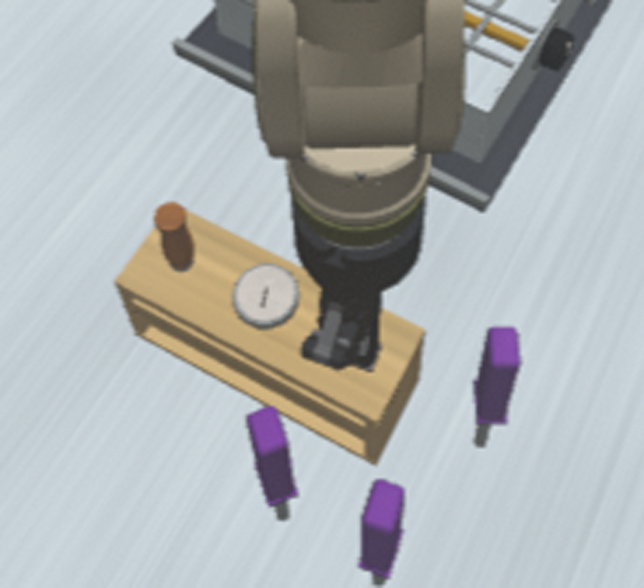

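Emit:
{"method": "servo_tool", "body": {"moves": [[0, 0, -0.01, 0], [0, 0, -0.03, 0], [0, 0, -0.05, 0], [0, 0, -0.07, 0], [0, 0, -0.09, 0], [0, 0, -0.115, 0], [0, 0, -0.14, 0], [0, 0, -0.17, 0], [0, 0, -0.2, 0], [0, 0, -0.22, 0], [0, 0, -0.22, 0], [0, 0, -0.22, 0]]}}

```text
t: 7.3
position: [0.4014, 0.3295, 0.3549]
ee_rot: [-0.073, 0.997, -0.0, 0.0]
wrist_force: [-0.3, 0.4, -1.2]
gripper_width: 0.228
```

Run:
```python
from bench import *
from h import *
s=observe(); print(s['t'],np.round(s['position'],4),np.round(s['ee_rot'],4),s['gripper_width'],s['wrist_force'],np.round(s['joint_pos'],3))
c=camera("side"); np.savez("side4.npz",**c); cv2.imwrite("pics/side4.png",cv2.resize(c["frame"][160:370,150:380,::-1],None,fx=2.8,fy=2.8,interpolation=cv2.INTER_CUBIC))
```

```text
7.3 [0.4014 0.3295 0.3549] [-7.350e-02  9.973e-01 -1.000e-04  0.000e+00] 0.22797440805572544 [-0.25448066  0.41960436 -1.1876198 ] [ 0.533  0.201  0.198  1.568 -0.     0.386]
```

View pics/side4.png

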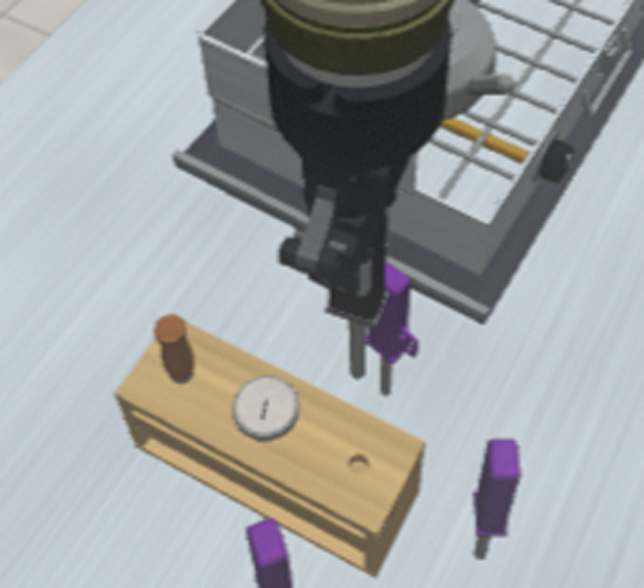

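Run:
```python
from h import *
np.set_printoptions(precision=4,suppress=True)
c=load("side4"); W=pts(c); K=c["camera_matrix"];T=np.linalg.inv(c["pose"])
def proj(p):
    q=T[:3,:3]@p+T[:3,3]; return (K@q)[:2]/q[2]
print("pred tip px",proj(np.array([.4015,.3295,.2345])))
m=(abs(W[...,0]-.4015)<.03)&(abs(W[...,1]-.3295)<.03)&(W[...,2]>.215)&(W[...,2]<.312)
v,u=np.nonzero(m); q=W[m]; 
for lo in np.arange(.22,.312,.012):
    s=q[(q[:,2]>=lo)&(q[:,2]<lo+.012)]
    if len(s): print(round(lo,3),len(s),s.mean(0))
print("lowest",q[:,2].min(), u[v==v.max()],v.max())
```

```text
pred tip px [277.9669 292.947 ]
0.232 13 [0.401  0.3327 0.2397]
0.244 21 [0.4003 0.3329 0.2505]
0.256 20 [0.4006 0.3331 0.263 ]
0.268 21 [0.4004 0.3331 0.275 ]
0.28 23 [0.4004 0.3329 0.2866]
0.292 17 [0.4007 0.3335 0.2977]
lowest 0.23632811545611154 [278] 295
```

Emit:
{"method": "servo_tool", "body": {"moves": [[0, -0.01, -0.01, 0], [-0.001, -0.03, -0.02, 0], [-0.003, -0.06, -0.03, 0], [-0.005, -0.095, -0.03, 0], [-0.007, -0.13, -0.03, 0], [-0.009, -0.165, -0.03, 0], [-0.011, -0.2, -0.03, 0], [-0.013, -0.235, -0.03, 0], [-0.015, -0.265, -0.03, 0], [-0.016, -0.29, -0.03, 0], [-0.018, -0.315, -0.03, 0], [-0.018, -0.325, -0.03, 0]]}}

```text
t: 8.55
position: [0.4666, 0.0085, 0.3847]
ee_rot: [-0.072, 0.997, -0.0, -0.001]
wrist_force: [-0.6, -0.4, -1.1]
gripper_width: 0.231
```

Emit:
{"method": "servo_tool", "body": {"moves": [[-0.001, -0.015, 0, 0], [-0.002, -0.04, 0, 0], [-0.004, -0.07, 0, 0], [-0.006, -0.1, 0, 0], [-0.008, -0.135, 0, 0], [-0.01, -0.17, 0, 0], [-0.012, -0.205, 0, 0], [-0.014, -0.24, 0, 0], [-0.016, -0.27, 0, 0], [-0.017, -0.295, 0, 0], [-0.018, -0.315, 0, 0], [-0.018, -0.324, 0, 0]]}}

```text
t: 9.75
position: [0.5319, -0.3086, 0.3841]
ee_rot: [-0.073, 0.997, 0.001, -0.001]
wrist_force: [0.5, -0.9, -0.7]
gripper_width: 0.233
```

Emit:
{"method": "servo_tool", "body": {"moves": [[0, 0, 0, 0], [0, 0, 0, 0], [0, 0, 0, 0]]}}

```text
t: 10.05
position: [0.532, -0.3059, 0.3858]
ee_rot: [-0.074, 0.997, -0.0, 0.0]
wrist_force: [-0.1, -0.5, -0.5]
gripper_width: 0.229
```

Run:
```python
from bench import *
from h import *
s=observe(); print(s['t'],np.round(s['position'],4),np.round(s['ee_rot'],4),s['gripper_width'],s['wrist_force'],np.round(s['joint_pos'],3))
for n in("side","top"):
    c=camera(n); np.savez(n+"5.npz",**c); cv2.imwrite(f"pics/{n}5.png",c["frame"][...,::-1])
```

```text
10.05 [ 0.532  -0.3059  0.3858] [-7.410e-02  9.973e-01 -0.000e+00  1.000e-04] 0.22922269672082013 [-0.12380665 -0.46623835 -0.4756704 ] [-0.653  0.424  0.585  1.732  0.    -0.801]
```

View pics/side5.png

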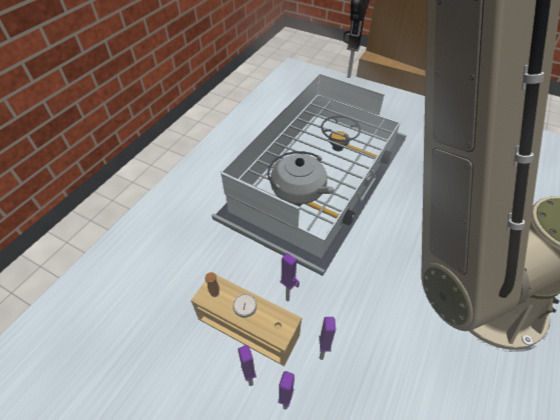

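View pics/top5.png

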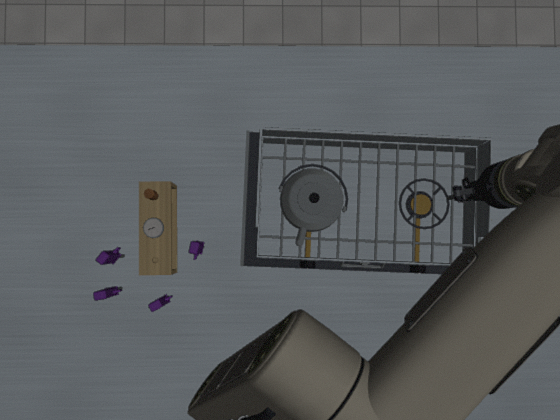

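Run:
```python
from h import *
from scipy.ndimage import map_coordinates
from scipy.signal import find_peaks
np.set_printoptions(precision=4,suppress=True)
c=load("top0"); K=c["camera_matrix"];T=np.linalg.inv(c["pose"])
g=cv2.cvtColor(c["frame"],cv2.COLOR_RGB2GRAY).astype(float)
ys=np.arange(-.46,.14,.0005)
def prof(xc,sl):
    acc=0
    for x in np.arange(xc-.012,xc+.0121,.003):
        # bars run along stove x: dir (.9989,-.0468)
        P=np.stack([np.full_like(ys,x),ys-sl*(x-xc),np.full_like(ys,.089)],1)
        q=P@T[:3,:3].T+T[:3,3]; u=K[0,0]*q[:,0]/q[:,2]+K[0,2]; v=K[1,1]*q[:,1]/q[:,2]+K[1,2]
        acc=acc+map_coordinates(g,[v,u],order=1)
    return acc/9
for xc in(.45,.61,.635):
    p=prof(xc,.0468); k,_=find_peaks(-p,prominence=6); print(xc,ys[k])
# side view brass blob and ring in side0
c=load("side0");h=cv2.cvtColor(c["frame"],cv2.COLOR_RGB2HSV)
for n in("side0","side5"):
    c=load(n);h=cv2.cvtColor(c["frame"],cv2.COLOR_RGB2HSV)
    m=(h[...,0]>10)&(h[...,0]<30)&(h[...,1]>90); m[:125]=0;m[145:]=0;m[:,:320]=0;m[:,352:]=0
    v,u=np.nonzero(m); P=np.array([ray(c,a,b,.06)[:2] for a,b in zip(u,v)]); print(n,P.min(0),P.max(0),cv2.minEnclosingCircle((P*1000).astype(np.float32)))
for n,b in(("side5",(290,90,420,185)),("side0",(290,90,420,185))):
    cv2.imwrite(f"pics/z_{n}.png",cv2.resize(load(n)["frame"][b[1]:b[3],b[0]:b[2],::-1],None,fx=6,fy=6,interpolation=cv2.INTER_CUBIC))
```

```text
0.45 [-0.4335 -0.4025 -0.369  -0.324  -0.285  -0.235  -0.19   -0.145  -0.1
 -0.055  -0.0255 -0.0055  0.035   0.0945]
0.61 [-0.409  -0.3775 -0.3315 -0.288  -0.2425 -0.1975 -0.152  -0.108  -0.063
 -0.0175  0.0255  0.082   0.092 ]
0.635 [-0.431  -0.378  -0.3325 -0.2885 -0.243  -0.1975 -0.154  -0.109  -0.0635
 -0.018   0.027   0.0775  0.0915]
side0 [ 0.4953 -0.331 ] [ 0.5589 -0.2792] ((525.7213134765625, -301.28765869140625), 34.231876373291016)
side5 [ 0.4953 -0.331 ] [ 0.5589 -0.2792] ((525.7213134765625, -301.28765869140625), 34.231876373291016)
```

View pics/z_side5.png

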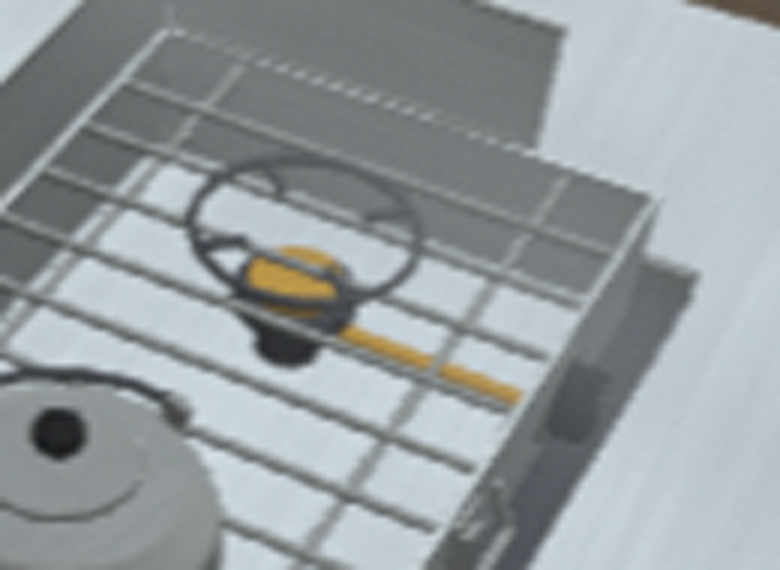

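Emit:
{"method": "servo_tool", "body": {"moves": [[0, 0, 0.015, 0], [0, 0, 0.04, 0], [0, 0, 0.065, 0], [0, 0, 0.09, 0], [0, 0, 0.115, 0], [0, 0, 0.135, 0], [0, 0, 0.147, 0], [0, 0, 0.15, 0], [0, 0, 0.15, 0], [0, 0, 0.15, 0], [0, 0, 0.15, 0]]}}

```text
t: 11.25
position: [0.5327, -0.3075, 0.2366]
ee_rot: [-0.074, 0.997, -0.001, 0.001]
wrist_force: [-0.1, 0.4, -0.5]
gripper_width: 0.231
```

Run:
```python
from bench import *
from h import *
np.set_printoptions(precision=4,suppress=True)
s=observe(); p=s['position'];print(s['t'],np.round(p,4),np.round(s['ee_rot'],4),s['gripper_width'],s['wrist_force'])
for n in("side","top"):
    c=camera(n); np.savez(n+"6.npz",**c)
    W=pts(c)
    m=(abs(W[...,0]-p[0])<.03)&(abs(W[...,1]-p[1])<.03)&(W[...,2]>.106)&(W[...,2]<.19)
    q=W[m]; print(n,len(q))
    for lo in np.arange(.106,.19,.012):
        k=q[(q[:,2]>=lo)&(q[:,2]<lo+.012)]
        if len(k): print(round(lo,3),len(k),k.mean(0),k.min(0))
    b=(290,60,420,155) if n=="side" else (380,150,510,245)
    cv2.imwrite(f"pics/z_{n}6.png",cv2.resize(c["frame"][b[1]:b[3],b[0]:b[2],::-1],None,fx=6,fy=6,interpolation=cv2.INTER_CUBIC))
```

```text
11.25 [ 0.5327 -0.3075  0.2366] [-0.0735  0.9973 -0.0008  0.0008] 0.23053691640062102 [-0.121   0.416  -0.4918]
side 68
0.106 1 [ 0.5309 -0.305   0.1164] [ 0.5309 -0.305   0.1164]
0.118 9 [ 0.5316 -0.3039  0.1242] [ 0.5288 -0.3066  0.1194]
0.13 13 [ 0.5322 -0.3051  0.136 ] [ 0.5282 -0.3081  0.1309]
0.142 8 [ 0.5321 -0.3051  0.1475] [ 0.529  -0.3071  0.1422]
0.154 15 [ 0.5324 -0.3045  0.1604] [ 0.5285 -0.311   0.1545]
0.166 9 [ 0.5318 -0.3033  0.1728] [ 0.528  -0.3062  0.1662]
0.178 13 [ 0.532  -0.3034  0.1835] [ 0.5281 -0.3087  0.1784]
top 8
0.106 2 [ 0.5311 -0.3041  0.115 ] [ 0.5286 -0.3044  0.1124]
0.118 5 [ 0.5315 -0.3036  0.1235] [ 0.5279 -0.3048  0.1207]
0.13 1 [ 0.5322 -0.3023  0.1328] [ 0.5322 -0.3023  0.1328]
```

View pics/z_side6.png

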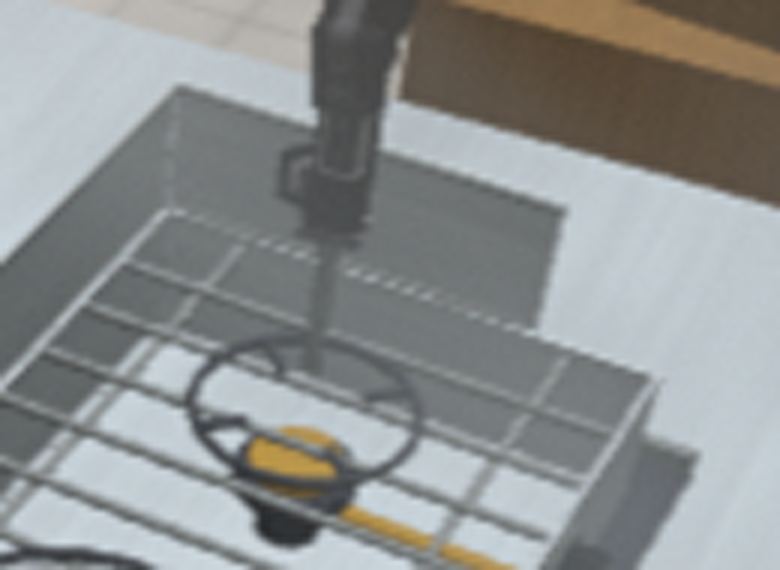

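View pics/z_top6.png

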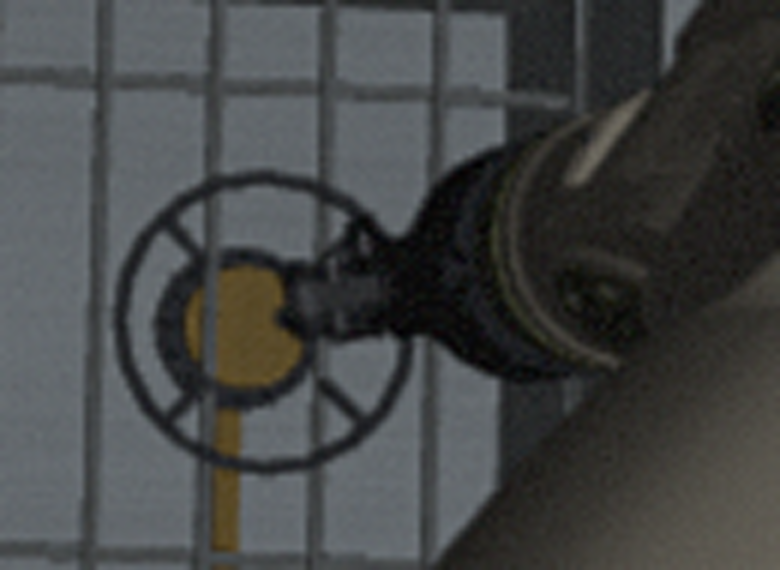

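Emit:
{"method": "servo_tool", "body": {"moves": [[0, 0.001, 0, 0], [0, 0.001, 0.005, 0], [0, 0.001, 0.012, 0], [0, 0.001, 0.02, 0], [0, 0.001, 0.028, 0], [0, 0.001, 0.036, 0], [0, 0.001, 0.042, 0], [0, 0.001, 0.0455, 0], [0, 0.001, 0.0455, 0], [0, 0.001, 0.0455, 0], [0, 0.001, 0.0455, 0], [0, 0.001, 0.0455, 0]]}}

```text
t: 12.55
position: [0.5322, -0.3063, 0.1903]
ee_rot: [-0.074, 0.997, -0.0, 0.0]
wrist_force: [0.1, -0.8, -0.2]
gripper_width: 0.231
```

Run:
```python
from bench import *
from h import *
np.set_printoptions(precision=4,suppress=True)
s=observe(); p=s['position'];print(s['t'],np.round(p,4),np.round(s['ee_rot'],4),s['gripper_width'],s['wrist_force'])
for n in("side","top"):
    c=camera(n); np.savez(n+"7.npz",**c)
    W=pts(c)
    m=(abs(W[...,0]-p[0])<.02)&(abs(W[...,1]-p[1])<.02)&(W[...,2]>.064)&(W[...,2]<.15)
    q=W[m]; print(n,len(q))
    for lo in np.arange(.064,.15,.01):
        k=q[(q[:,2]>=lo)&(q[:,2]<lo+.01)]
        if len(k): print(round(lo,3),len(k),k.mean(0),k.min(0))
    b=(290,80,420,175) if n=="side" else (380,150,510,245)
    cv2.imwrite(f"pics/z_{n}7.png",cv2.resize(c["frame"][b[1]:b[3],b[0]:b[2],::-1],None,fx=6,fy=6,interpolation=cv2.INTER_CUBIC))
s=observe(); p=s['position'];print(s['t'],np.round(p,4),np.round(s['ee_rot'],4),s['wrist_force'])
```

```text
12.55 [ 0.5322 -0.3063  0.1903] [-0.0735  0.9973 -0.0003  0.0003] 0.23115251311367546 [ 0.0592 -0.8325 -0.2111]
side 70
0.064 1 [ 0.5315 -0.292   0.064 ] [ 0.5315 -0.292   0.064 ]
0.074 6 [ 0.5326 -0.3041  0.0797] [ 0.5288 -0.306   0.0748]
0.084 16 [ 0.532  -0.2982  0.0882] [ 0.5163 -0.309   0.084 ]
0.094 7 [ 0.5314 -0.303   0.0988] [ 0.5276 -0.3065  0.0954]
0.104 11 [ 0.5325 -0.3031  0.1099] [ 0.5274 -0.3076  0.105 ]
0.114 7 [ 0.5302 -0.3023  0.119 ] [ 0.5275 -0.3056  0.1151]
0.124 11 [ 0.5317 -0.3032  0.1296] [ 0.5283 -0.3085  0.1249]
0.134 9 [ 0.5322 -0.3041  0.1387] [ 0.5277 -0.3057  0.134 ]
0.144 2 [ 0.5313 -0.2995  0.147 ] [ 0.5302 -0.3016  0.1442]
top 20
0.064 3 [ 0.5271 -0.3078  0.0685] [ 0.5177 -0.3202  0.0643]
0.074 3 [ 0.5384 -0.2922  0.0815] [ 0.5314 -0.2994  0.0781]
0.084 14 [ 0.5306 -0.2871  0.0874] [ 0.5141 -0.2879  0.0848]
12.65 [ 0.5322 -0.3063  0.1901] [-0.0735  0.9973 -0.0003  0.0002] [-0.9017  0.7277 -0.1042]
```

View pics/z_side7.png

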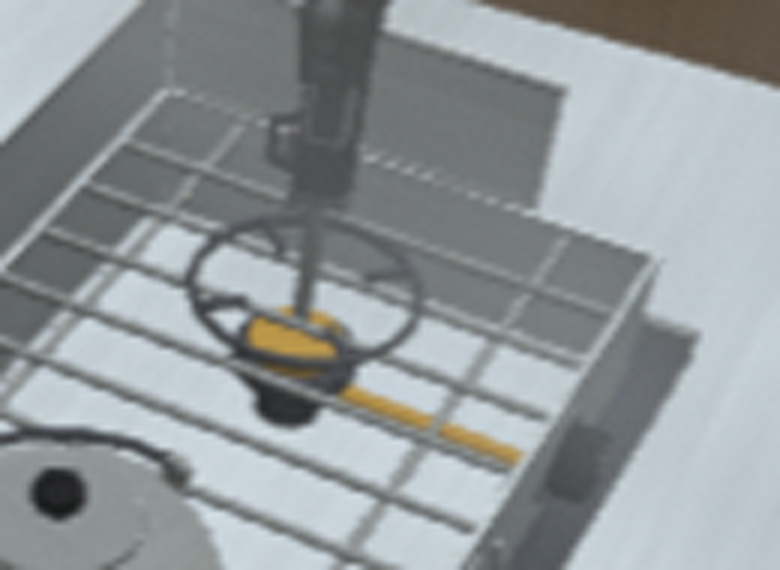

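View pics/z_top7.png

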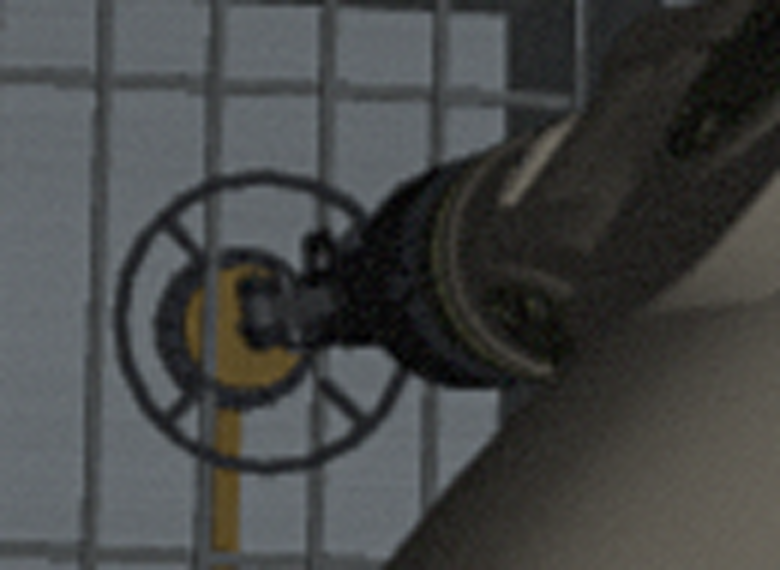

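Run:
```python
from h import *
t=np.linspace(0,2*np.pi,80)
def circ(c,ctr,r,z):
    K=c["camera_matrix"];T=np.linalg.inv(c["pose"])
    P=np.stack([ctr[0]+r*np.cos(t),ctr[1]+r*np.sin(t),0*t+z],1)@T[:3,:3].T+T[:3,3]
    return np.stack([K[0,0]*P[:,0]/P[:,2]+K[0,2],K[1,1]*P[:,1]/P[:,2]+K[1,2]],1)
out=[]
for n,o in(("side7",(310,105)),("top7",(390,175))):
    c=load(n); S=9; w,h=44,62
    f=c["frame"][o[1]:o[1]+h,o[0]:o[0]+w,::-1]
    f=cv2.convertScaleAbs(f,alpha=1.6 if n[0]=='t' else 1)
    f=cv2.resize(f,None,fx=S,fy=S,interpolation=cv2.INTER_CUBIC)
    for ctr,r,z,col in(((.5322,-.3063),.005,.070,(0,0,255)),((.5325,-.3065),.025,.06,(0,255,0)),((.5325,-.3065),.061,.092,(255,0,0))):
        q=((circ(c,ctr,r,z)-o+.5)*S).astype(int); cv2.polylines(f,[q],True,col,1)
    out.append(f)
cv2.imwrite("pics/ov.png",np.hstack(out))
```

```text
(no output)
```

View pics/ov.png

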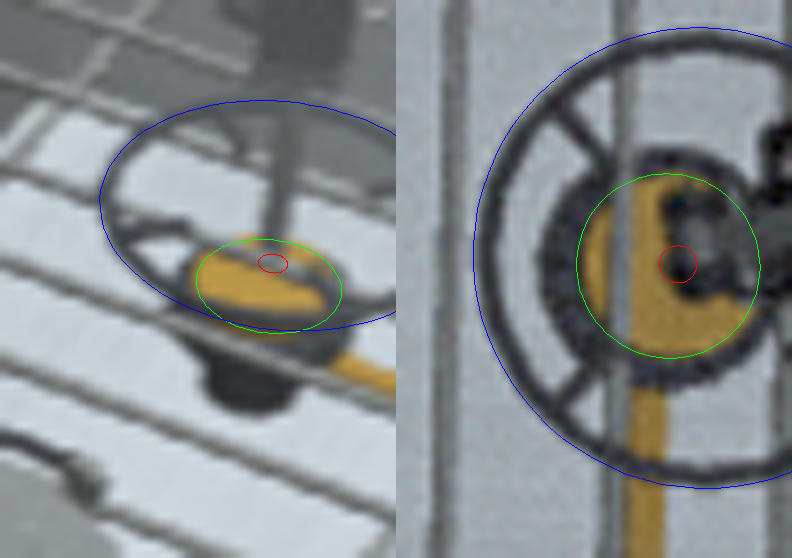

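Emit:
{"method": "servo_tool", "body": {"moves": [[0, 0, 0, 0], [0, 0, 0, 0], [0, 0, 0, 0], [0, 0, 0, 0], [0, 0, 0, 0]]}}

```text
t: 13.15
position: [0.532, -0.3061, 0.1898]
ee_rot: [-0.074, 0.997, -0.0, -0.0]
wrist_force: [-0.4, 0.0, 0.1]
gripper_width: 0.227
```

Run:
```python
from bench import *
from h import *
s=observe(); print(s['t'],np.round(s['position'],4),np.round(s['ee_rot'],4),s['gripper_width'],np.round(s['wrist_force'],2),np.abs(s['joint_vel']).max())
a=load("side0");b=load("side7")
for n,r in(("kettle",(260,150,335,200)),("rack",(190,265,305,365)),("ringL",(320,112,335,135))):
    d=np.abs(a["frame"][r[1]:r[3],r[0]:r[2]].astype(int)-b["frame"][r[1]:r[3],r[0]:r[2]]).mean(2); print(n,d.mean(),(d>40).sum())
print(finish_job())
```

```text
13.15 [ 0.532  -0.3061  0.1898] [-0.0735  0.9973 -0.     -0.    ] 0.22716244639283636 [-0.44  0.03  0.07] 0.0020151901816438827
kettle 5.5051555555555565 0
rack 12.152840579710144 569
ringL 5.417391304347826 0
the job is handed in; nothing more can be done
None
```

I drew the black lighter from the rack and carried it over the stove with its tip about 60–90 mm above the kettle. I then lowered it straight down through the pot ring over the free right-hand burner. It is held there now, upright and still, and I handed the job in at 13.15 s.

**Last checks**
- **Position:** the gripper is at (0.532, -0.306, 0.190). That puts the tip at a height of about 0.0695 m, roughly 9.5 mm above the burner and within about 1 mm of its measured centre.
- **Tip height and centring:** the height comes from the grip point on the lighter. In the final views a grate bar and the gripper hide the tip itself. The visible nozzle lines up with the expected spot to about 1 mm.
- **Contact and motion:** the wrist force is about 0.4 N, which is within sensor noise, and the joints are at rest.
- **Kettle and ring:** in the side camera, the kettle and the visible part of the ring look the same as at the start.
- **Rack:** the rack area does differ from the first picture. The lighter has gone, which would explain it. The skewer and thermometer looked unmoved in the pictures after the lift, but I did not measure them separately.

**Disagreement:** my estimates of the burner centre (brass cap, ring, bar gap and kettle position) differed by 2–5 mm. I aimed between the cap, ring and bar-gap values and left out the kettle estimate because it was the least reliable.

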